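# Zero the peak pointer and uncouple the pull rig

### The arm

A 6-joint arm with a two-finger parallel gripper is mounted at the origin on a cart in front of the work surface, level with it; the furniture and walls round the work are solid. World frame = base frame: x ahead of the robot, y to its left, z up, the work surface at z = 0. Lengths are in m, angles in rad, forces in N, time in s.
With the tool pointing down it reaches from about 0.275 to 0.85 m from the base axis. Payload 5.2 kg.
Tool frame: the origin (TCP) lies at the very end of the fingers, on their centre line; the grasp point (between the pads) lies 19 mm behind it; z points along the fingers, x is the direction in which the jaws open and shut, and the axes are right-handed (so a half turn about z gives the same grasp; the last joint's range is limited). The gripper opens to 85 mm and grips with 20 to 120 N. Pads are 22 mm wide; open, the fingers measure 114 mm over their backs; the gripper's body (76 mm by 85 mm) begins 54 mm behind the grasp point. The pads swing forward as they close: fully open they stand 13 mm farther back than shut.
Start: joints at [-1.465, 0.259, 1.535, -0, 1.348, -0.203], TCP at [0.167, -0.524, 0.231] pointing down, gripper open.
Joint ranges: [-3.14, 3.14], [-0.91, 2.08], [0.19, 2.58], [-1.22, 4.36], [0.22, 2.71], [-3.12, 3.12]. Speed limits (rad/s): [2.57, 2.57, 3.14, 3.14, 3.14, 3.14].

### API

Orientations are given as a 3x3 rotation matrix whose columns are the frame's x, y, z axes.
In Python, from workcell import r gives the robot as it stands. The module is installed in compiled form; this text tells all that it offers. Calls block until the motion is done:
- r.goto(position, orientation): joint-space move of the TCP to a pose.
- r.line_to(position, attitude=None, rate=0.15, contact_N=None): straight line of the TCP; attitude=None keeps the orientation; rate is the mean speed in m/s. With contact_N (N) it stops when the force on the tool has changed by that much, and returns True; else False.
- r.goto_joints(angles): joint-space move.
- r.command_gripper(opening, newtons=None): finger opening in m; newtons is the grip in N (None keeps the last); returns when the fingers have stopped.
- r.pause(seconds).
- r.solve_ik(position, orientation): joint angles nearest the present ones, or None.
- r.camera(name): name is "scene" or "top"; returns the picture (480x640x3 uint8, red, green, blue); there is no depth.
- r.get_calibration(name): a dict with "intrinsics" (3x3 intrinsics, pixels), "world_from_camera" (4x4, takes a point from camera to world coordinates). Camera axes: x right, y up, looking along -z (the intrinsics and any distortion apply to the point x, -y, -z); pixel columns grow to the right and rows downward; lengths in m; the calibration is good to about 2 mm. A picture is of the moment at which its call begins. get_calibration takes no time and is no camera call.
A pose or a line that the arm cannot do raises r.MotionError and nothing moves.
- r.close_job(): hands the job in, once; it reports no verdict.
Trained networks look in the newest picture that a camera, given by its name, has taken for a name from the list of things; names that differ only in an ending like _2 or _b are one class to them, and where a whole thing is asked for, a point or a joint stands for the part that bears it (a point fixed in the world has none). Each returns a list of dicts, best first, with "p" (0 to 1); they miss things now and then, are a little off and sometimes report something else, mostly with a low value. They report only what shows in the picture. A call takes as long as a camera call. They do not tell look-alikes from the thing itself.
- r.masks_of(camera, name): "region" (480x640 bool, what is visible of it).
- r.tip_of(camera, name): "xyz" ([x, y, z] in m, in world coordinates, good to about 4 mm: a listed point, or the origin of a listed thing).
Readings, each from a call of its own:
- r.current_time(): time.
- r.current_joint_pos(): joint angles.
- r.current_joint_velocities(): joint speeds.
- r.current_effort(): joint torques, N m.
- r.current_ee_pos(): TCP position.
- r.current_ee_rot(): TCP orientation.
- r.current_ft_force(): force on the tool from outside, world axes, zero at the start.
- r.current_moment(): the same for the moment, N m.
- r.current_width(): finger opening in m.
Only numpy, scipy, OpenCV 4.12 (cv2) and the standard library are available. Lean on these libraries where they do the work, as an engineer would, in place of code of your own. Each camera call takes 0.05 s, during which the arm holds its last target.

### The job

A pull test on the bench is over. First turn the knob on the round dial gauge back until its peak pointer is fully home at the zero stop; then draw the spring latch of the ball coupling sideways to the left by its round thumb disc, lift the hinged tongue off the ball until its socket is about 8 cm above the ball, and finish while still holding it raised and still in the gripper. Leave the other things where they stand.

Things in the scene. Friction and masses are not known exactly. Their poses are not given: they have to be found in the camera images.
- gauge: Dial gauge lying face up on the surface, fixed: a black round housing 110 mm across and 42 mm high with a pale face and a central knob. Origin at the centre of its underside, z up; its +x axis points from the centre to the zero mark and the zero stop pin.
- knob_grip (a point): Grip point of the grey reset knob, on its axis (vertical, through the gauge's centre), 74 mm above the surface. The knob is an upright bar 38 mm long (along this point's x axis), 12 mm wide (along its y axis), from 50 to 83 mm above the surface, over a round hub 36 mm across whose top is 50 mm above the surface. The peak pointer is fixed to the knob and points along the point's +x axis.
- reset_knob (a joint): Angle of the knob and peak pointer from the zero stop, rad; 0 = hard against the stop, range 0 to 1.6, starts between 0.7 and 1.3. Positive is clockwise seen from above, so resetting turns it counter-clockwise by this angle. Light friction (0.03 N m), it stays where it is left.
- rig: Pull rig, fixed: an aluminium base plate 250x110x12 mm that carries the ball mount and, 160 mm along its +x axis, the clevis with the tongue's hinge (66 mm high) and a grey block behind it. Origin on the surface exactly below the ball, z up. The tongue lies along its x axis; its +y axis is the direction in which the latch is drawn (to the robot's left, within 0.3 rad).
- ball (a point): Centre of the steel hitch ball, 22 mm across, 50 mm above the surface, on a thin neck (fixed).
- tongue: Tongue: dark steel bar 24 mm wide, 20 mm high, ending in a coupler hood 46x44 mm over the ball (top 72 mm above the surface); about 0.3 kg. Origin on its hinge axis, 160 mm from the ball, 50 mm above the surface; y axis = hinge axis, -x axis from hinge to coupler. Level at rest; it lifts about the hinge up to 0.9 rad and falls back when let go.
- socket (a point): Centre of the coupler's socket, on the tongue; coincides with the ball's centre when coupled (50 mm above the surface) and rises with the tongue.
- thumb_disc (a point): Centre of the black thumb disc standing up on the latch: 30 mm across, 12 mm thick along this point's y axis, on a 10 mm stem. At rest 108 mm above the surface; in the tongue's frame at x = -160 mm, z = +58 mm. Pinch it from above across its thickness; it turns between the fingers as the tongue rises. The steel latch plate under it is 79 mm above the surface.
- latch (a joint): How far the latch is drawn along the tongue's +y axis, m: 0 = closed (its fork grips under the ball), up to the end stop at 0.018. A spring closes it: 3 N at rest, 8.4 N fully drawn. The ball is free to leave when it is drawn 0.015 or more; the latch rides on the tongue and may close again once the socket is 30 mm above the ball.
- goggles: Bystander: green vented safety goggles with black strap, 128x163x76 mm, at the back left. Origin under its middle.
- spirit_lamp: Bystander: glass spirit lamp, 73 mm across, 72 mm high, at the left. Origin at the centre of its underside.
- pocket_scale: Bystander: flat pocket scale, 124x62x19 mm, at the right. Origin at the centre of its underside.
- tape_roll: Bystander: roll of brown tape lying flat, 96 mm across, 48 mm high, at the back right. Origin at the centre of its underside.
- syringe: Bystander: plastic syringe lying down, 124 mm long, 17 mm high, at the back. Origin under its middle.
- cal_weight: Bystander: small steel calibration weight, 19 mm across, 26 mm high, standing close beside the gauge. Origin at the centre of its underside.
- stopper: Bystander: black rubber stopper, 26 mm across and high, standing close beside the rig's base plate on the side to which the latch is drawn. Origin at the centre of its underside.
Mind the look-alikes: they are no part of the job. What is shaped like the gauge but red is not meant.

How it is judged:
By the outcome, as a careful person would: the job done as asked, in the order asked, and still so for the second after the job is handed in, while the arm keeps its last pose, push and grip.
It also fails if it takes over 53 s, if anything falls off the work surface, if the arm or the gripper's body presses on something with over 40 N, if the wrist force passes 120 N, or if a joint passes its speed limit or range.

## Working session

There is one attempt and no reset: what is moved stays moved. The work goes in short steps, each a Python script; the robot and the scene stay as the last script left them, time stands still between calls to the robot, and variables do not carry over. Pictures are saved under pics/ and viewed, and the job is handed in when it is done.

```bash
mkdir -p pics; ls; python3 - <<'E'
from workcell import r
import cv2
for c in("scene","top"):
    im=r.camera(c); cv2.imwrite(f"pics/{c}0.png",im[:,:,::-1])
    k=r.get_calibration(c); print(c,k["intrinsics"].tolist(),k["world_from_camera"].round(3).tolist(),[x for x in k])
    for n in("gauge","knob_grip","rig","ball","socket","thumb_disc","tongue","stopper","cal_weight"):
        print(n,[(round(d["p"],2),[round(float(v),3) for v in d["xyz"]]) for d in r.tip_of(c,n)])
print(r.current_time())
E
```

```text
pics
scene [[499.5476060293813, 0.0, 321.97714510535536], [0.0, 499.5476060293813, 234.9675444945419], [0.0, 0.0, 1.0]] [[-0.906, 0.197, -0.375, -0.042], [-0.423, -0.387, 0.819, 1.145], [0.016, 0.901, 0.434, 0.696], [0.0, 0.0, 0.0, 1.0]] ['intrinsics', 'world_from_camera']
gauge [(0.96, [0.42, 0.235, 0.003]), (0.76, [0.486, -0.192, -0.002]), (0.22, [0.611, 0.075, 0.049])]
knob_grip [(0.62, [0.416, 0.233, 0.073]), (0.46, [0.484, -0.189, 0.074])]
rig [(0.75, [0.449, 0.071, -0.001])]
ball [(0.73, [0.449, 0.074, 0.052])]
socket [(0.71, [0.45, 0.077, 0.052]), (0.65, [0.414, 0.383, 0.002])]
thumb_disc [(0.62, [0.45, 0.073, 0.109]), (0.29, [0.449, 0.072, 0.001])]
tongue [(0.66, [0.613, 0.074, 0.048])]
stopper [(0.68, [0.627, -0.21, 0.002]), (0.65, [0.526, 0.172, -0.005])]
cal_weight [(0.59, [0.418, -0.167, -0.001])]
top [[618.4301377061375, 0.0, 313.6995812051038], [0.0, 618.4301377061375, 242.46017634311465], [0.0, 0.0, 1.0]] [[-0.024, 0.979, -0.203, 0.247], [-1.0, -0.024, 0.003, -0.016], [-0.002, 0.203, 0.979, 1.435], [0.0, 0.0, 0.0, 1.0]] ['intrinsics', 'world_from_camera']
gauge [(0.78, [0.486, -0.189, -0.001]), (0.64, [0.419, 0.232, -0.0])]
knob_grip [(0.76, [0.419, 0.235, 0.071]), (0.61, [0.486, -0.191, 0.071])]
rig [(0.9, [0.45, 0.071, -0.002])]
ball [(0.56, [0.448, 0.072, 0.054])]
socket [(0.96, [0.446, 0.075, 0.046])]
thumb_disc [(0.9, [0.449, 0.075, 0.108])]
tongue [(0.87, [0.612, 0.075, 0.048])]
stopper [(0.45, [0.528, 0.165, 0.001])]
cal_weight [(0.64, [0.606, 0.383, -0.001]), (0.56, [0.42, -0.165, 0.001])]
1.0
```

View pics/scene0.png

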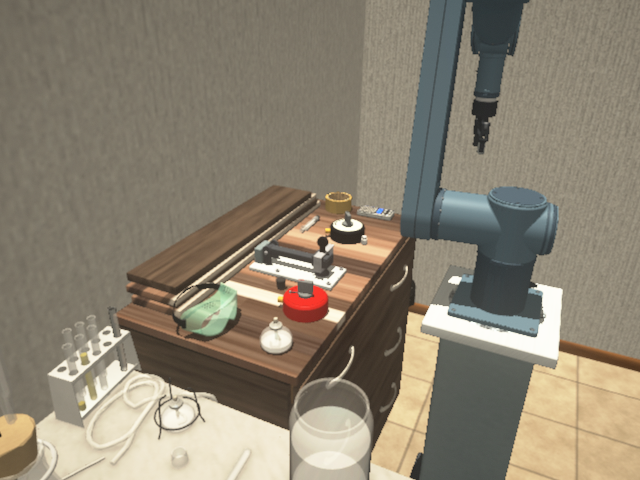

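View pics/top0.png

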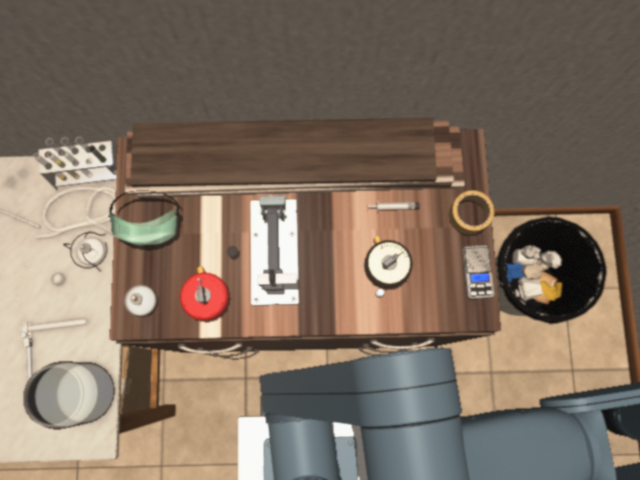

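```bash
cat > h.py <<'E'
import numpy as np,cv2
from workcell import r
def proj(c,P):
    k=r.get_calibration(c);T=np.linalg.inv(k["world_from_camera"]);K=k["intrinsics"]
    p=T[:3,:3]@np.array(P)+T[:3,3];p=np.array([p[0],-p[1],-p[2]]);u=K@p;return u[:2]/u[2]
def unproj(c,uv,z):
    k=r.get_calibration(c);W=k["world_from_camera"];K=k["intrinsics"]
    d=np.linalg.inv(K)@np.array([uv[0],uv[1],1.]);d=W[:3,:3]@np.array([d[0],-d[1],-d[2]]);o=W[:3,3]
    return o+d*(z-o[2])/d[2]
def down(a): # jaw axis x at angle a
    c,s=np.cos(a),np.sin(a);return np.array([[c,s,0],[s,-c,0],[0,0,-1.]])
def crop(c,im,P,h,f,name):
    u=proj(c,P).round().astype(int);x0,y0=max(u[0]-h,0),max(u[1]-h,0)
    k=im[y0:y0+2*h,x0:x0+2*h]
    cv2.imwrite(name,cv2.resize(k[:,:,::-1],None,fx=f,fy=f,interpolation=cv2.INTER_CUBIC));print(name,x0,y0)
E
python3 - <<'E'
from h import *
t=cv2.imread("pics/top0.png")[:,:,::-1];s=cv2.imread("pics/scene0.png")[:,:,::-1]
for i,P in enumerate([[.486,-.19,.05],[.419,.234,.05],[.46,.074,.08]]):
    print(proj("top",P),proj("scene",P))
    crop("top",t,P,50,6,f"pics/ct{i}.png")
E
```

```text
[389.12742306 261.13140619] [346.34756515 222.77629987]
pics/ct0.png 339 211
[202.10429945 295.04932503] [304.4072609  292.79414006]
pics/ct1.png 152 245
[272.16441167 273.23246368] [317.82123402 250.65241518]
pics/ct2.png 222 223
```

View pics/ct0.png

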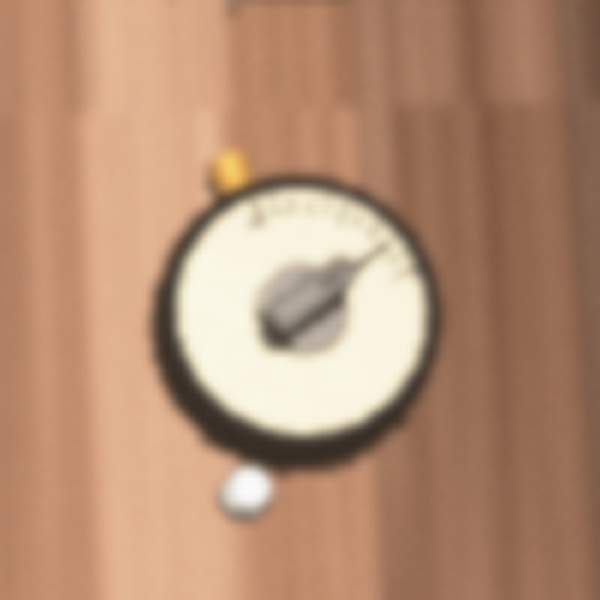

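View pics/ct2.png

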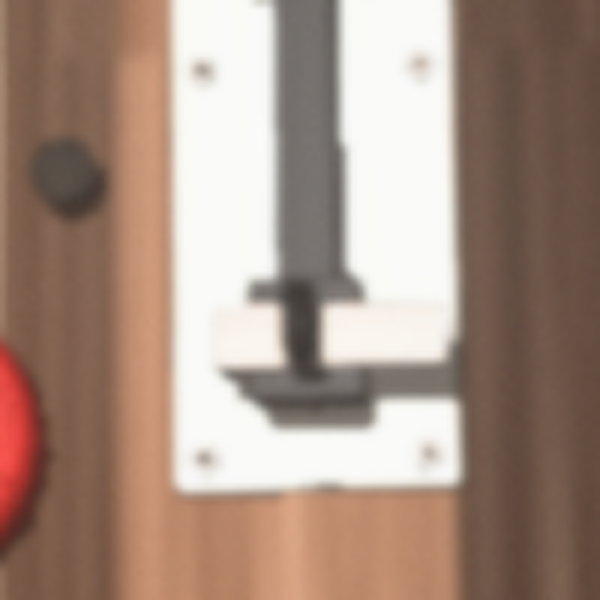

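```bash
python3 - <<'E'
from h import *
s=cv2.imread("pics/scene0.png")[:,:,::-1]
crop("scene",s,[.486,-.19,.05],40,7,"pics/cs0.png");crop("scene",s,[.5,.074,.08],60,6,"pics/cs2.png")
E
```

```text
pics/cs0.png 306 183
pics/cs2.png 244 188
```

View pics/cs0.png

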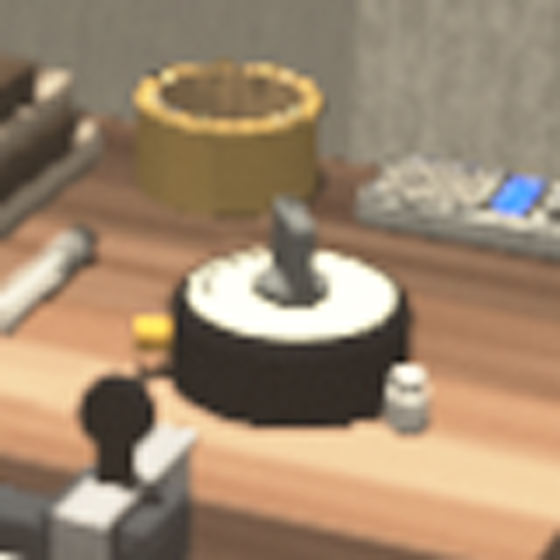

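View pics/cs2.png

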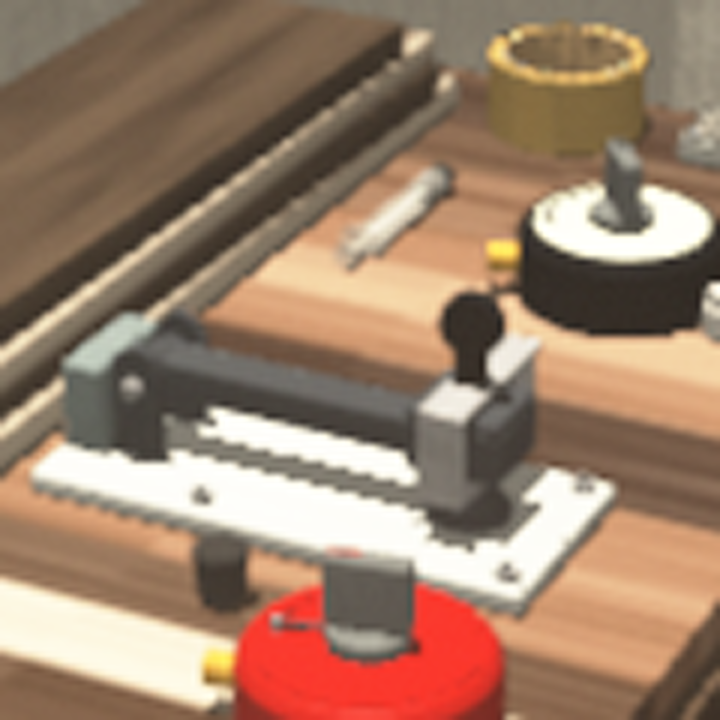

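```bash
python3 - <<'E'
from h import *
f=lambda x,y,z,x0=339,y0=211:unproj("top",(x0+x/6-.4,y0+y/6-.4),z)
c=np.array([.486,-.1905])
for n,p in dict(tip=f(385,243,.05),bar1=f(345,267,.05),zero=f(257,215,.045),yellow=f(230,170,.025)).items():
    d=p[:2]-c;print(n,p.round(4),np.hypot(*d),np.arctan2(d[1],d[0]))
# face ellipse centre
print("face c",f((175+436)/2,(183+437)/2,.042).round(4), "hub",f(303,308,.05).round(4), "disc top",f(302,288,.12,222,223),f(306,380,.1,222,223))
g=lambda x,y,z:f(x,y,z,222,223)
A=g(172,0,.012);B=g(177,490,.012);C=g(453,0,.012);D=g(462,488,.012)
for a,b in((B,A),(D,C),(D,B)):
    d=(b-a)[:2];print(a[:2].round(4),b[:2].round(4),np.arctan2(d[1],d[0]))
for c in("scene","top"):
  for n in("knob_grip","thumb_disc"):
    print(n,[(round(d["p"],2),[round(float(v),3) for v in d["xyz"]]) for d in r.tip_of(c,n)])
E
```

```text
tip [ 0.5084 -0.2222  0.05  ] 0.03883332132046159 -0.9552562217864883
bar1 [ 0.4995 -0.2065  0.05  ] 0.020989394302676524 -0.8701287047605263
zero [ 0.5214 -0.1747  0.045 ] 0.03881690016585054 0.4198320225389961
yellow [ 0.5435 -0.1673  0.025 ] 0.06196877652404255 0.38360479800526925
face c [ 0.4847 -0.1918  0.042 ] hub [ 0.4842 -0.1898  0.05  ] disc top [0.45944298 0.07178076 0.12      ] [0.42893221 0.07201938 0.1       ]
[0.3997 0.1278] [0.5931 0.129 ] 0.006570418214811955
[0.3978 0.0184] [0.5903 0.0183] -0.0007690490872482579
[0.3978 0.0184] [0.3997 0.1278] 1.5534299754190168
knob_grip [(0.62, [0.416, 0.233, 0.073]), (0.46, [0.484, -0.189, 0.074])]
thumb_disc [(0.62, [0.45, 0.073, 0.109]), (0.29, [0.449, 0.072, 0.001])]
knob_grip [(0.76, [0.419, 0.235, 0.071]), (0.61, [0.486, -0.191, 0.071])]
thumb_disc [(0.9, [0.449, 0.075, 0.108])]
```

```bash
python3 - <<'E'
from h import *
P=[.485,-.1905,.16]
for s in(1,-1):
    for a in(-.93,.4):
        print(s,a,r.solve_ik(P,down(a+s*np.pi/2)))
q=r.solve_ik(P,down(-.93-np.pi/2)); q2=r.solve_ik(P,down(-.93+np.pi/2))
q=q if abs(q[5])<abs(q2[5]) else q2
r.goto_joints(q);print(r.current_time(),r.current_ee_pos(),r.current_joint_pos())
r.command_gripper(.05)
im=r.camera("top");crop("top",im,[.486,-.19,.05],60,6,"pics/a.png");im=r.camera("scene");crop("scene",im,[.486,-.19,.08],50,7,"pics/b.png")
print(r.current_time())
E
```

```text
1 -0.93 [-5.88544619e-01  2.67541621e-01  1.70756269e+00 -4.44089210e-16
  1.16648834e+00 -1.22934095e+00]
1 0.4 [-5.88544619e-01  2.67541621e-01  1.70756269e+00 -4.44089210e-16
  1.16648834e+00 -2.55934095e+00]
-1 -0.93 [-5.88544619e-01  2.67541621e-01  1.70756269e+00 -4.44089210e-16
  1.16648834e+00  1.91225171e+00]
-1 0.4 [-5.88544619e-01  2.67541621e-01  1.70756269e+00 -4.44089210e-16
  1.16648834e+00  5.82251708e-01]
2.9 [ 0.48495635 -0.19146659  0.16022168] [-5.89933004e-01  2.67525611e-01  1.70698262e+00 -3.70666496e-04
  1.16645605e+00 -1.22893300e+00]
pics/a.png 329 201
pics/b.png 297 164
3.4417
```

View pics/b.png

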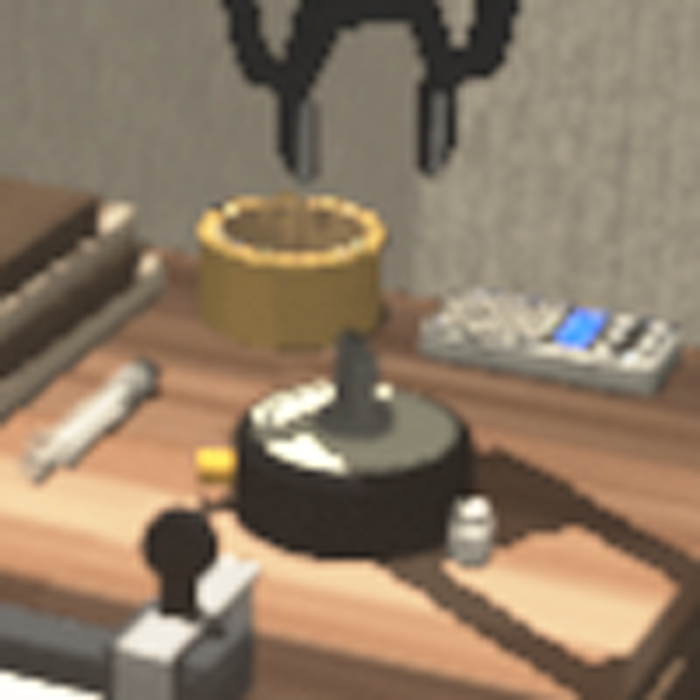

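```bash
python3 - <<'E'
from h import *
R=down(-.93+np.pi/2)
hit=r.line_to([.485,-.1905,.058],R,rate=.06,contact_N=8)
print(hit,r.current_ee_pos(),r.current_ft_force(),r.current_time())
if not hit:
    r.command_gripper(.0,30);print(r.current_width(),r.current_ft_force(),r.current_moment(),r.current_time())
im=r.camera("top");crop("top",im,[.486,-.19,.05],60,6,"pics/a2.png");im=r.camera("scene");crop("scene",im,[.486,-.19,.08],50,7,"pics/b2.png")
E
```

```text
False [ 0.48525487 -0.19065646  0.05837931] [-0.21160862 -0.42669867  0.41006719] 5.2917
0.01155074178879329 [-1.43259991  0.32120278  2.66999951] [ 0.09470047  0.08317976 -0.04082392] 5.7167
pics/a2.png 329 201
pics/b2.png 297 164
```

View pics/b2.png

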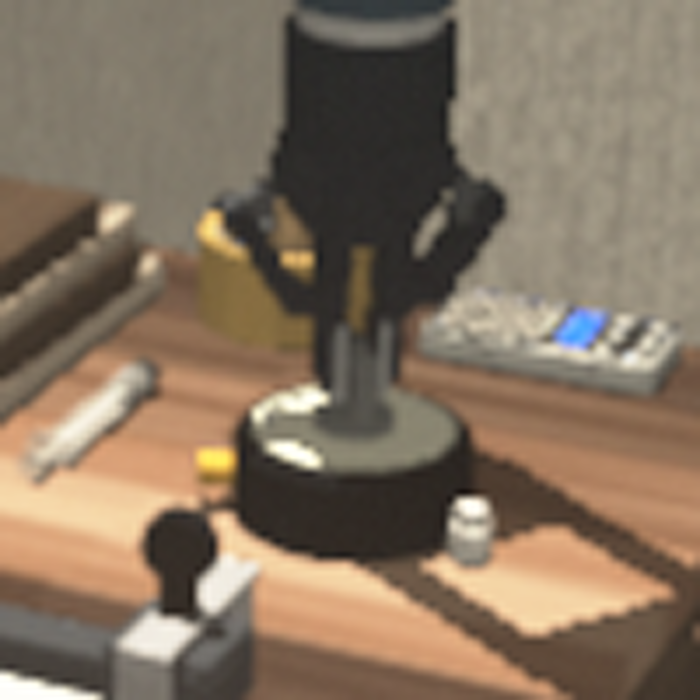

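The black gauge's knob at about (350,225) in the scene view is held across its width. I'm turning it now, with the moment as the stop check.

```bash
python3 - <<'E'
from h import *
q0=np.array(r.current_joint_pos());m0=r.current_moment()
for d in list(np.arange(.3,1.01,.35))+list(np.arange(1.06,1.75,.06)):
    q=q0.copy();q[5]-=d
    if q[5]<-3.1: print("range");break
    r.goto_joints(q);m=r.current_moment();print(round(d,2),round(r.current_joint_pos()[5],3),(m-m0).round(3),np.round(r.current_ft_force(),1))
    if abs(m[2]-m0[2])>.35:break
print(r.current_time(),r.current_width(),r.current_joint_pos())
a=r.current_ee_rot()[:,0];print("jaw ang-pi/2",np.arctan2(a[1],a[0])-np.pi/2)
E
```

```text
0.3 -1.526 [ 0.017 -0.154  0.018] [-0.5  0.5  0.9]
0.65 -1.874 [ 0.184 -0.219  0.038] [1.2 1.9 2. ]
1.0 -2.223 [ 0.321 -0.266  0.069] [0.4 2.1 3.1]
1.06 -2.285 [ 0.418 -0.347  0.066] [1.4 3.  2.1]
1.12 -2.346 [ 0.514 -0.32   0.038] [1.4 3.5 1.9]
1.18 -2.406 [ 0.714 -0.41   0.069] [1.6 3.5 2.1]
1.24 -2.466 [ 0.8   -0.448  0.011] [2.  5.5 2.1]
1.3 -2.525 [ 0.727 -0.449 -0.264] [1.9 5.2 2.8]
1.36 -2.583 [ 0.819 -0.379 -1.457] [2.  4.9 4.2]
8.5583 0.011228145194671446 [-5.88799591e-01  3.91602242e-01  1.82092354e+00  1.22661453e-03
  9.28955347e-01 -2.58346058e+00]
jaw ang-pi/2 0.4231305712329039
```

```bash
python3 - <<'E'
from h import *
r.command_gripper(.05);p=r.current_ee_pos()
r.line_to([p[0],p[1],.17],rate=.15)
# move over the rig, clear
R=down(np.pi/2+0.004)
for a in(np.pi/2,-np.pi/2): print(r.solve_ik([.45,.0735,.2],down(a)))
im=r.camera("top");crop("top",im,[.486,-.19,.05],50,6,"pics/a3.png");im=r.camera("scene");crop("scene",im,[.486,-.19,.08],50,7,"pics/b3.png");print(r.current_time())
E
```

```text
[-8.35559121e-02  1.13783390e-01  1.79611760e+00 -4.44089210e-16
  1.23169166e+00 -1.65435224e+00]
[-8.35559121e-02  1.13783390e-01  1.79611760e+00 -4.44089210e-16
  1.23169166e+00  1.48724041e+00]
pics/a3.png 339 211
pics/b3.png 297 164
10.0
```

View pics/a3.png

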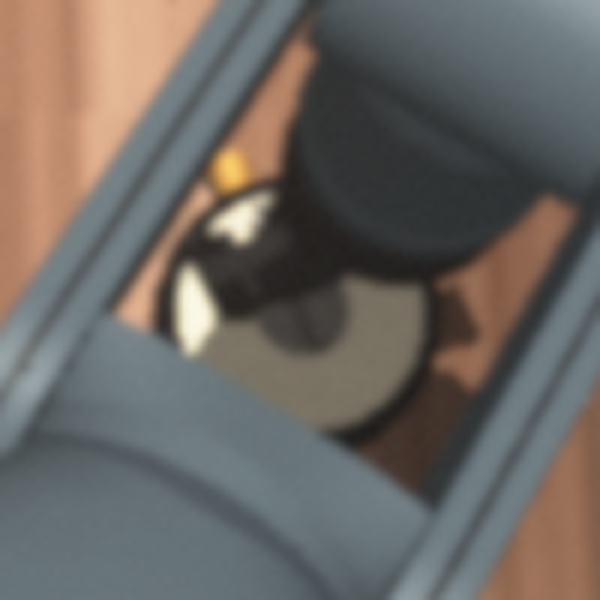

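View pics/b3.png

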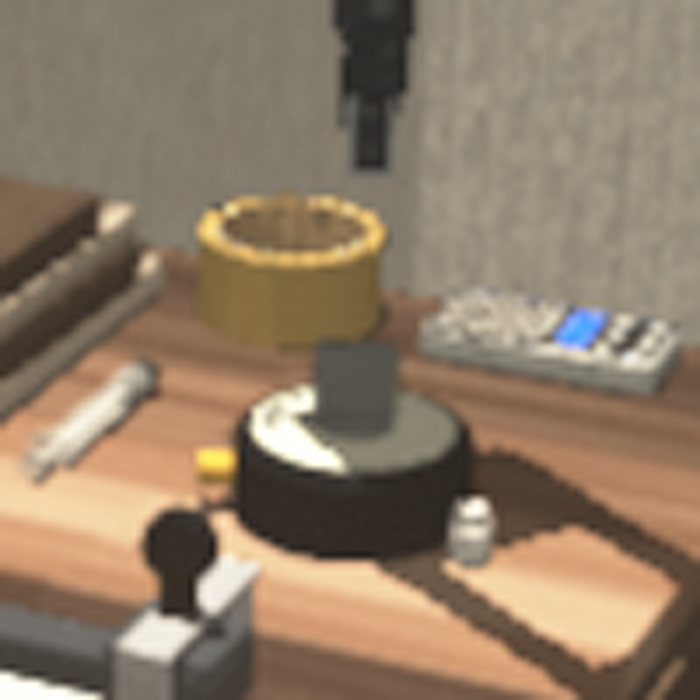

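The pointer now aligns with the zero direction (bar seen broadside), and the knob was driven into the stop. Next is the disc.

```bash
python3 - <<'E'
from h import *
R=down(np.pi/2)
r.goto([.449,.0735,.19],R)
im=r.camera("scene");crop("scene",im,[.45,.074,.12],50,7,"pics/b4.png")
for n in("gauge","thumb_disc"): print(n,[(round(d["p"],2),[round(float(v),3) for v in d["xyz"]]) for d in r.tip_of("scene",n)])
crop("scene",im,[.486,-.19,.05],40,7,"pics/g4.png")
im=r.camera("top");crop("top",im,[.486,-.19,.05],50,6,"pics/a4.png")
print(r.current_time(),r.current_ee_pos())
E
```

```text
pics/b4.png 271 188
gauge [(0.97, [0.418, 0.236, 0.001]), (0.8, [0.488, -0.192, -0.003])]
thumb_disc [(0.64, [0.449, 0.077, 0.11])]
pics/g4.png 306 183
pics/a4.png 339 211
11.2417 [0.44940483 0.07247956 0.18977421]
```

View pics/b4.png

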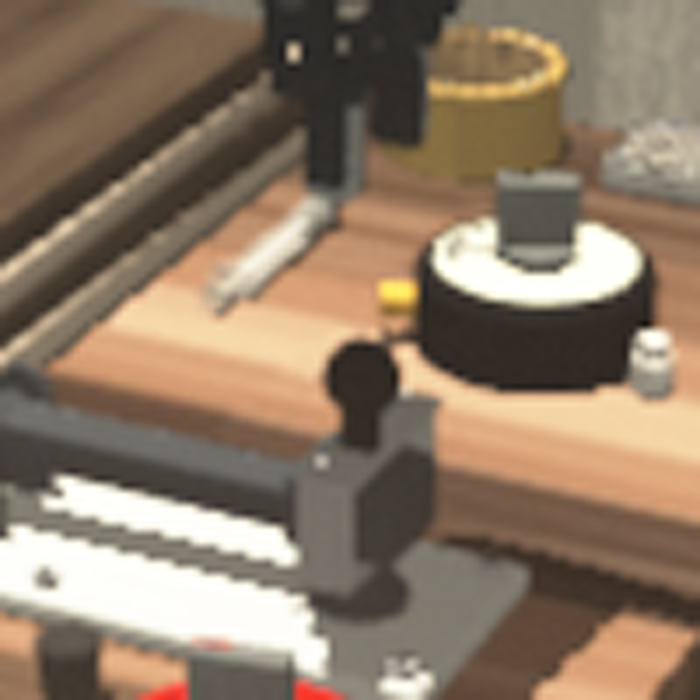

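View pics/a4.png

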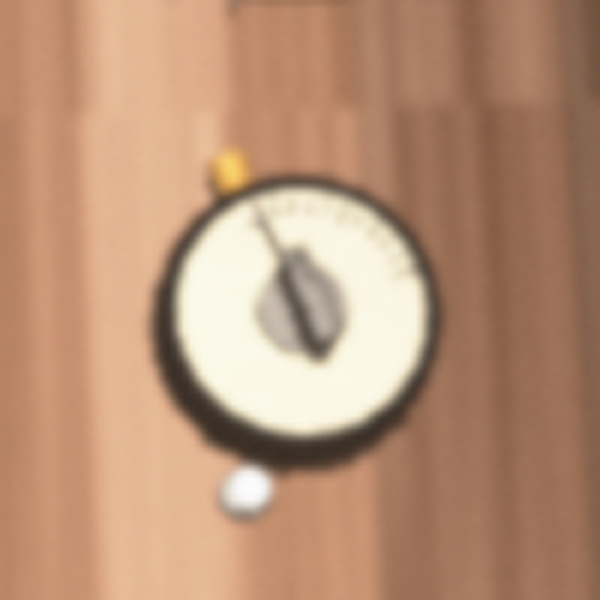

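The pointer sits at the zero mark and pin at (257,210) in the crop. Going down onto the disc.

```bash
python3 - <<'E'
from h import *
R=down(np.pi/2)
hit=r.line_to([.449,.0745,.092],R,rate=.06,contact_N=8)
print(hit,r.current_ee_pos(),r.current_ft_force(),r.current_time())
if not hit:
    r.command_gripper(.0,45);print(r.current_width(),r.current_ee_pos(),r.current_ft_force(),r.current_moment(),r.current_time())
im=r.camera("scene");crop("scene",im,[.45,.074,.1],50,7,"pics/b5.png")
E
```

```text
False [0.44924611 0.07448535 0.09230056] [-0.6248236   0.34767417  0.80992384] 13.025
0.011396700898082373 [0.44911613 0.07402985 0.09226223] [-1.70229525 -3.62817332  2.30366134] [-0.44080316  0.16521019  0.09706248] 13.45
pics/b5.png 271 195
```

View pics/b5.png

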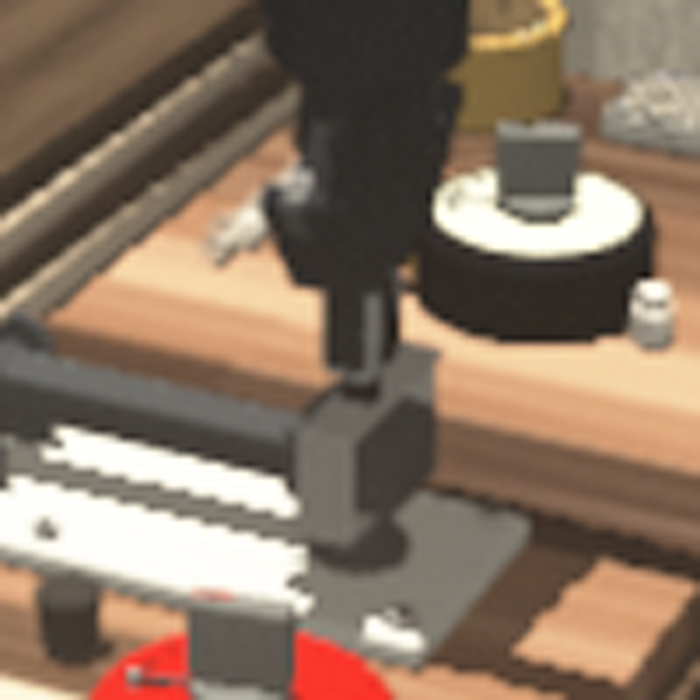

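```bash
python3 - <<'E'
from h import *
R=down(np.pi/2)
p0=r.current_ee_pos();f0=r.current_ft_force()
for d in [.006,.010,.013,.015,.016,.017,.018,.019,.020,.021]:
    r.line_to([.449,.0742+d,.0923],R,rate=.04);f=r.current_ft_force()
    print(d,(r.current_ee_pos()-p0).round(4),f.round(1),r.current_width().__round__(4))
    if f[1]<-15: break
print(r.current_time())
E
```

```text
0.006 [-0.      0.0059  0.    ] [-0.3 -3.9  0.7] 0.0112
0.01 [-0.      0.0097  0.    ] [-0.3 -6.3 -0.2] 0.0111
0.013 [-0.0001  0.0125  0.    ] [ 0.3 -6.   1.4] 0.0116
0.015 [-0.      0.0143  0.    ] [-0.  -6.9  1.3] 0.0115
0.016 [-0.0001  0.0152  0.    ] [-0.5 -7.   0.9] 0.0113
0.017 [-0.      0.0162  0.    ] [-0.3 -6.9  0.3] 0.0113
0.018 [-0.0001  0.0171  0.    ] [-0.5 -8.3  0.7] 0.0115
0.019 [-0.0001  0.018  -0.    ] [-0.6 -7.9  1.7] 0.0114
0.02 [-0.0001  0.0182  0.    ] [ -0.3 -12.5   1.6] 0.0114
0.021 [-0.      0.0183  0.    ] [ -1.7 -16.5   1.7] 0.011
16.0417
```

```bash
python3 - <<'E'
from h import *
R=down(np.pi/2)
p=np.array([.449,.0742+.020,.0923])
for th in np.linspace(0,.5236,11)[1:]:
    c,s=np.cos(th),np.sin(th)
    dx=(-.16*c+.058*s)+.16;dz=.16*s+.058*c-.058
    r.line_to(p+[dx,0,dz],R,rate=.06);f=r.current_ft_force()
    print(round(th,3),r.current_ee_pos().round(4),f.round(1),round(r.current_width(),4))
    if np.abs(f).max()>30:print("stop");break
print(r.current_time())
im=r.camera("scene");crop("scene",im,[.47,.074,.12],50,7,"pics/b6.png")
for n in("socket","thumb_disc","ball"): print(n,[(round(d["p"],2),[round(float(v),3) for v in d["xyz"]]) for d in r.tip_of("scene",n)])
E
```

```text
0.052 [0.4519 0.0923 0.1   ] [  1.4 -11.8  -3.7] 0.0113
0.105 [0.4554 0.0923 0.1079] [  0.5 -12.   -5. ] 0.011
0.157 [0.4595 0.0923 0.1158] [  0.8 -11.8  -4.8] 0.0113
0.209 [0.4638 0.0923 0.1234] [ -1.2 -11.3  -4.5] 0.0115
0.262 [0.4685 0.0923 0.1307] [  0.5 -11.1  -5.3] 0.0116
0.314 [0.4736 0.0923 0.1378] [ -0.3 -11.3  -4.7] 0.0111
0.367 [0.4792 0.0923 0.1447] [ -0.6 -11.8  -3.7] 0.0113
0.419 [0.485  0.0924 0.1511] [ -0.9 -10.5  -4.8] 0.0111
0.471 [0.4911 0.0924 0.1573] [ -2.7 -10.4  -3.3] 0.0111
0.524 [0.4979 0.0924 0.1633] [ -2.  -10.4  -2.8] 0.0111
19.0417
pics/b6.png 265 186
socket [(0.57, [0.467, 0.075, 0.127])]
thumb_disc [(0.72, [0.497, 0.092, 0.177]), (0.25, [0.445, 0.073, 0.05])]
ball [(0.89, [0.45, 0.074, 0.054]), (0.17, [0.486, -0.188, 0.074])]
```

View pics/b6.png

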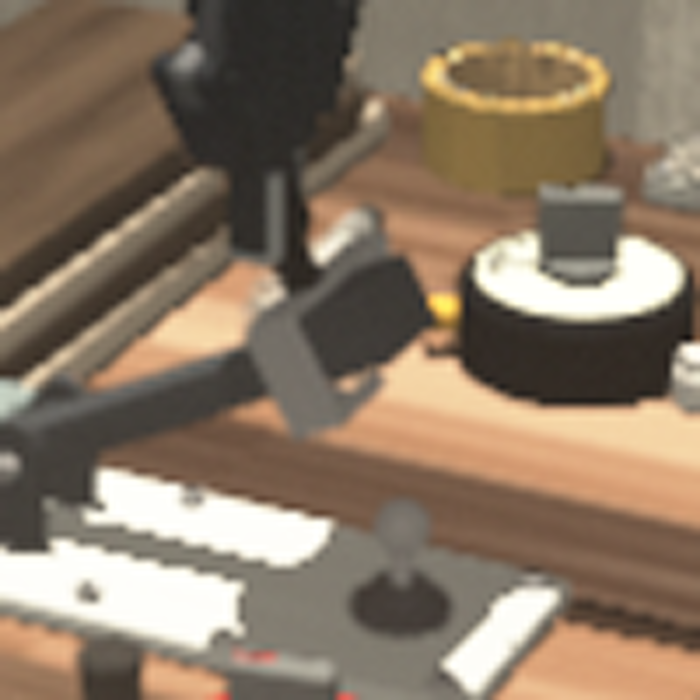

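```bash
python3 - <<'E'
from h import *
r.pause(.7)
print(r.current_ee_pos(),r.current_ft_force(),r.current_width(),r.current_joint_velocities().round(3))
cv2.imwrite("pics/s7.png",r.camera("scene")[:,:,::-1]);t=r.camera("top");crop("top",t,[.45,.0,.05],150,2,"pics/t7.png")
for n in("socket","thumb_disc"):
  for c in("scene","top"): print(n,[(round(d["p"],2),[round(float(v),3) for v in d["xyz"]]) for d in r.tip_of(c,n)])
print(r.current_time())
E
```

```text
[0.49781634 0.09240716 0.16324641] [ -2.56978642 -10.34511889  -2.93627596] 0.011122359505845877 [-0.002 -0.     0.001 -0.002  0.    -0.   ]
pics/t7.png 156 129
socket [(0.6, [0.464, 0.072, 0.127])]
socket [(0.68, [0.466, 0.071, 0.124])]
thumb_disc [(0.75, [0.498, 0.094, 0.178])]
thumb_disc [(0.79, [0.495, 0.096, 0.177]), (0.54, [0.464, -0.398, -0.001])]
20.2417
```

View pics/s7.png

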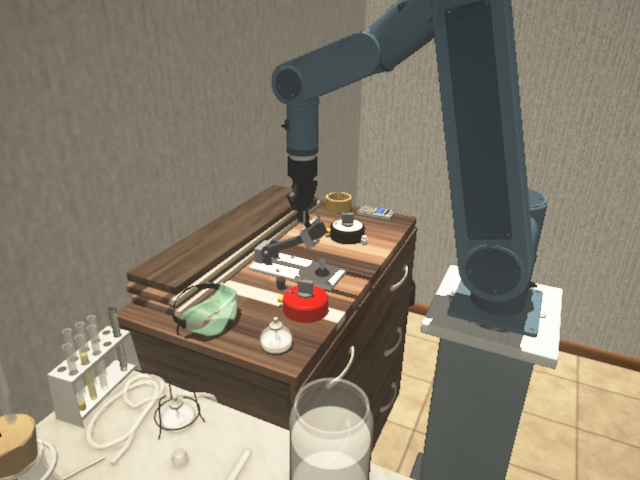

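View pics/t7.png

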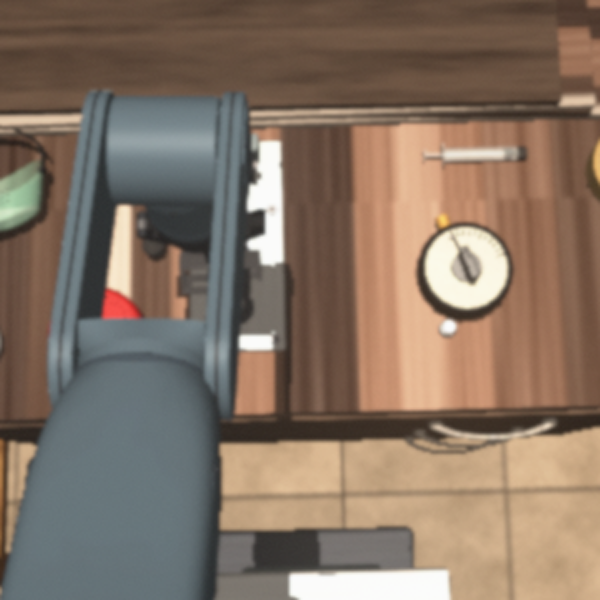

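The tongue is up and held steady. The networks put the socket about 76–77 mm above the ball, so I'm nudging it a little further along the arc before handing in.

```bash
python3 - <<'E'
from h import *
R=down(np.pi/2)
p=np.array([.449,.0942,.0923]);th=.5236+.022;c,s=np.cos(th),np.sin(th)
r.line_to(p+[.16-.16*c+.058*s,0,.16*s+.058*c-.058],R,rate=.03)
r.pause(.5)
print(r.current_ee_pos(),r.current_ft_force(),r.current_width())
for c in("scene","top"):
  r.camera(c)
  for n in("socket","thumb_disc"): print(n,[(round(d["p"],2),[round(float(v),3) for v in d["xyz"]]) for d in r.tip_of(c,n)][:1])
r.close_job();print(r.current_time())
E
```

```text
[0.50023368 0.09240858 0.16534224] [ -2.22961266 -10.59014908  -2.75706132] 0.01100140202606919
socket [(0.61, [0.469, 0.076, 0.13])]
thumb_disc [(0.72, [0.497, 0.092, 0.18])]
socket [(0.78, [0.469, 0.071, 0.127])]
thumb_disc [(0.71, [0.494, 0.093, 0.18])]
the job is handed in; nothing more can be done
the job is handed in; nothing more can be done
```

The job is done and handed in at about 21 s of the 53 s allowed. `close_job` gives no verdict, so the checks below are my own.

- **Gauge:** I gripped the knob of the black gauge and left the red one alone. I turned it counter-clockwise about 1.3 rad until the wrist moment jumped by about 1.5 N m at the stop. In the top view afterwards, the pointer lies on the zero mark and pin.
- **Coupling:** I pinched the thumb disc and drew the latch left to its end stop, which showed as a sharp force rise at 18 mm. I then raised the tongue along its hinge arc.
- **Final hold:** The gripper still holds the disc (11 mm opening, steady force). The ball stands free in the picture. Heights were read just before hand-in:

| Source | Socket height above surface | Above the ball |
|---|---|---|
| Scene camera | 0.130 m | 80 mm |
| Top camera | 0.127 m | 77 mm |
| My estimate from arm position | about 0.131 m | about 81 mm |

- **Disagreement:** The two cameras differ by 3 mm, within their stated 4 mm accuracy.
- **Other things:** Everything else in view stood where it was. In the last top view the arm hid part of the rig and the red gauge, so for those I relied on the scene camera.

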